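Pack the tea tins and close the tea box

ROBOT

A 7-joint arm with a two-finger parallel gripper is mounted at the origin on the work surface. World frame = base frame: x ahead of the robot, y to its left, z up, the work surface at z = 0. Lengths are in m, angles in rad, forces in N, time in s.
With the tool pointing down it reaches from about 0.4 to 0.9 m from the base axis. Payload 5.5 kg.
Tool frame: the origin (TCP) lies on the centre line of the jaws, within the pads' length; the fingertips stand 17 mm ahead of it and the grasp point (between the pads) lies 2 mm behind it; z points along the fingers, y is the line along which they close (so a half turn about z gives the same grasp; the last joint's range is limited). The gripper opens to 92 mm and grips with 3 to 60 N. Pads are 19 mm wide; open, the fingers measure 130 mm over their backs; the gripper's body (75 mm by 190 mm) begins 47 mm behind the grasp point.
Start: joints at [1.522, 0.501, -0.427, 1.55, 0.221, 1.138, -0.21], TCP at [0.199, -0.619, 0.244] pointing down, gripper open.
Joint ranges: [-2.88, 2.88], [-0.31, 2.03], [-1.54, 1.56], [0.2, 2.42], [-1.41, 4.55], [0.19, 2.02], [-2.57, 2.57]. Speed limits (rad/s): [2.57, 2.57, 3.14, 3.14, 3.14, 3.14, 3.14].

INTERFACE

Orientations are given as a rotation vector (axis times angle).
In Python, from workcell import ctrl, camera, search_frame, trace gives the robot as it stands. The module is installed in compiled form; this text tells all that it offers.
- The arm moves only by the tool carry_out, never from a script. Its argument "targets" is a list that holds one entry, the list of rows, each a list of 4 numbers: the shift along the tool's x, y, z in mm, then the turn about the tool's z in rad. In form: [[[dx, dy, dz, yaw], ...]]. A call has 1 to 5 rows; each row shifts and turns the commanded pose from where the row before left it, along the tool's axes as they then stand; what a row does not reach is not made up. A row lasts 1/10 s, in which the tool goes at most 50 mm and 8.59 degrees, less where a joint would pass 70% of its speed; a pose out of reach is approached as far as the arm can. A call with a gripper value outside its range is refused whole. "hand" is the closure, from 0 (fully open) to 1 (shut), set as the call begins (left out, the last holds). The fingers move at their own pace and stop on an object; the grip force is fixed at half the most. Time passes only in rows, so rows that do not move let the fingers close. It gives the time, the measured TCP pose, the force, the opening and the grip force at its end, in the units of the state.
- ctrl.read_state(): the state, without advancing time (a new reading comes with each control period).
- camera(name): name is "side" or "top" or "wrist"; returns a dict with "frame" (420x560x3 uint8, blue, green, red), "fov_y" (degrees; the focal length in pixels is half the picture's height over the tangent of half this angle, whatever the lens; pixels are square), "cx", "cy" (the principal point, pixels), "dist_coeffs" ([k1, k2, p1, p2, k3] as OpenCV has them; the pictures are not rectified), "position" and "rotation" of the camera in the world. Camera axes: x right, y down, z forward; pixel columns grow to the right and rows downward; lengths in m; the calibration is good to about 2 mm. A picture is of the moment at which its call begins. There is no depth.
- ctrl.job_done(): hands the job in; it is judged then, once.
Trained networks look in a picture, given as the dict that the camera call returned (one of the last four; its "shot" number tells which), for a name from the list of things; names that differ only in an ending like _2 or _b are one class to them, and where a whole thing is asked for, a point or a joint stands for the part that bears it (a point fixed in the world has none). Each returns a list of dicts, best first, with "p" (0 to 1); they miss things now and then, are a little off and sometimes report something else, mostly with a low value. They report only what shows in the picture. A call takes as long as a camera call. They do not tell look-alikes from the thing itself.
- search_frame(target, picture): "box" ([left, top, right, bottom] in pixels, round what is visible of it).
- trace(target, picture): "pixels" (420x560 bool, what is visible of it) and "box" ([left, top, right, bottom] in pixels, round what is visible of it).
The state is a dict: "time": time; "joint_positions": joint angles; "joint_velocities": joint speeds; "effort": joint torques, N m; "position": TCP position; "tool_rot": TCP orientation; "contact_force": force on the tool from outside, world axes, zero at the start; "wrist_torque": the same for the moment, N m; "finger_gap": finger opening in m; "gripper_force": force on a finger pad.
Only numpy, scipy, OpenCV 4.12 (cv2) and the standard library are available. Lean on these libraries where they do the work, as an engineer would, in place of code of your own. Each camera call takes 0.05 s, during which the arm holds its last target. There are 200 camera calls.

TASK

Put the two tea tins away in the open wooden tea box, each upright in the nest that matches its shape and down on the nest's floor, then slide the box's cover fully shut over them. Keep the tins upright the whole time, and leave the teapot, tumbler, lunch box and remote where they are.

Things in the scene. Friction and masses are not known exactly. Their poses are not given: they have to be found in the camera images.
- box: Light wooden tea box, fixed, 248 mm wide along y. Origin on the table under the middle of its nest compartment (inside x ±44, y ±116 mm, floor at 6 mm); z up, x points away from the robot within 0.25 rad. Side walls 8 mm thick, 76 mm tall; far wall x 44 to 52 mm, 50 mm tall. From x = -44 to -165 mm it is a solid deck 62 mm high where the open cover is parked.
- nest_round: White plastic nest block with a dark pocket floor, fixed in the compartment, 88 x 115 x 22 mm, axes as the box, a round pocket in its middle, 54 mm across, 14 mm deep, mouth chamfered 2 mm. Origin under its centre, 6 mm above the table: pocket floor 8 mm, top 22 mm above the origin. It lies 58 mm to the +y or -y side of the box's origin; the oblong nest has the other side.
- nest_oblong: White plastic nest block like the other, but with a rectangular pocket in its middle, 64 mm along its x and 44 mm along its y (same axes as the box), 14 mm deep, mouth chamfered 2 mm. Origin under the block's centre: pocket floor 8 mm, block top 22 mm above the origin.
- tin_round: Closed red round tea tin with a brass-coloured disc on top, 50 mm in diameter, 45 mm tall, loose, about 0.13 kg, standing on the table. Origin at the centre of its underside. In its nest it stands 31 mm out of the block.
- tin_oblong: Closed blue oblong tea tin with a brass-coloured panel on top, 60 mm along its x, 40 mm along its y, 45 mm tall, loose, about 0.13 kg, standing on the table at any yaw up to 1.2 rad either way. Origin at the centre of its underside; either way round fits its nest.
- cover (a joint): Opening of the flat wooden cover (100 mm along the box's x, 231 mm wide, 8 mm thick, underside 64 mm, top 72 mm above the table), sliding along the box's x: 0 = fully shut over both nests, at its stop; grows as it goes towards the robot (box -x), at most 0.115 m. Starts almost fully open. Friction about 1.5 N, stays where left. Seated tins clear it; unseated ones block it.
- cover_grip (a point): Middle of the cover's dark wooden grip bar, 82 mm above the table, axes as the box. The bar is 16 mm thick along the box's x, 70 mm long along its y and stands 20 mm up from the cover (72 to 92 mm above the table). With the cover shut this point lies over the box's origin.
- teapot: Bystander: loose white ceramic teapot, 120 mm in diameter, 119 mm tall, spout out to 105 mm along its +x, handle to 100 mm along its -x. Origin at the centre of its underside.
- tumbler: Bystander: loose glass tumbler, 72 mm in diameter, 95 mm tall. Origin at the centre of its underside.
- lunch_box: Bystander: closed loose stainless steel lunch box with flap clasps, 124 mm along its x, 181 mm along its y, 54 mm tall. Origin at the centre of its underside.
- remote: Bystander: loose black plastic remote, 150 mm along its x, 44 mm wide, 18 mm thick. Origin at the centre of its underside.
There are look-alikes about, which are no part of the job. Several things have the shape of the tin_round; the one meant has the colours described above. Of the things that look like the tin_oblong, take the one that is farthest to the robot's left at the start.

How it is judged:
By the outcome, as a careful person would: the job done as asked, in the order asked, and still so for the second after the job is handed in, with the robot touching nothing.
It also fails if it takes over 72 s, if anything falls off the work surface, if the arm or the gripper's body presses on something with over 40 N, if the wrist force passes 120 N, or if a joint passes its speed limit or range.

## Working session

There is one attempt and no reset: what is moved stays moved. The work goes in short steps, Python scripts to look and compute and a tool call to move; the robot and the scene stay as the last step left them, time stands still between calls to the robot, and variables do not carry over. Pictures are saved under pics/ and viewed, at most 10 in all, crops included, and the job is handed in when it is done.

Besides the shell and the picture viewer there is one more tool, called as a command line: name --argument value ..., lists and objects as JSON in quotes. carry_out: Moves the arm, as the interface text tells. Its arguments: {"type":"object","properties":{"targets":{"type":"array"},"hand":{"type":"number"}},"required":["targets"]}

```bash
mkdir -p pics; cat > h.py <<'E'
import numpy as np, cv2
from scipy.spatial.transform import Rotation as R
from workcell import ctrl, camera, search_frame, trace
def K(c):
    h,w=c["frame"].shape[:2]; f=h/2/np.tan(np.radians(c["fov_y"])/2)
    return np.array([[f,0,c["cx"]],[0,f,c["cy"]],[0,0,1.]])
def rot(c):
    r=np.array(c["rotation"],float)
    return r if r.shape==(3,3) else R.from_rotvec(r).as_matrix()
def ray(c,px):
    p=cv2.undistortPoints(np.array(px,float).reshape(-1,1,2),K(c),np.array(c["dist_coeffs"],float)).reshape(-1,2)
    d=np.c_[p,np.ones(len(p))]@rot(c).T
    return np.array(c["position"],float),d
def onz(c,px,z):
    o,d=ray(c,px); return o+d*((z-o[2])/d[:,2])[:,None]
def tri(cs,pxs):
    A=np.zeros((3,3));b=np.zeros(3)
    for c,p in zip(cs,pxs):
        o,d=ray(c,[p]);d=d[0]/np.linalg.norm(d[0]);M=np.eye(3)-np.outer(d,d);A+=M;b+=M@o
    return np.linalg.solve(A,b)
def proj(c,P):
    r=rot(c); t=-r.T@np.array(c["position"],float)
    return cv2.projectPoints(np.array(P,float).reshape(-1,1,3),cv2.Rodrigues(r.T)[0],t,K(c),np.array(c["dist_coeffs"],float))[0].reshape(-1,2)
E
python3 - <<'E'
from h import *
s=ctrl.read_state();print({k:np.round(s[k],3) for k in("time","position","tool_rot","contact_force","finger_gap")})
cs={}
for n in("top","side"):
    c=camera(n);cs[n]=c;cv2.imwrite(f"pics/{n}0.png",c["frame"])
    print(n,c["fov_y"],np.round(c["position"],3),c["dist_coeffs"])
    for t in("tin_round","tin_oblong","box","nest_round","nest_oblong","cover_grip","teapot","tumbler","lunch_box","remote"):
        print(t,[(round(d["p"],2),np.round(d["box"]).astype(int).tolist()) for d in search_frame(t,c)])
import pickle;pickle.dump(cs,open("c0.pkl","wb"))
E
```

```text
{'time': np.float64(0.0), 'position': array([ 0.199, -0.618,  0.243]), 'tool_rot': array([-3.102, -0.488,  0.   ]), 'contact_force': array([0.79 , 1.035, 0.091]), 'finger_gap': np.float64(0.092)}
top 50.54541742089643 [ 0.42  -0.099  1.122] [0.00685963 0.         0.         0.         0.        ]
tin_round [(0.65, [187, 190, 215, 213]), (0.59, [152, 185, 175, 203]), (0.41, [116, 263, 145, 290])]
tin_oblong [(0.69, [118, 262, 145, 287]), (0.63, [162, 273, 185, 301])]
box [(0.68, [225, 170, 337, 267])]
nest_round [(0.73, [277, 175, 326, 213])]
nest_oblong [(0.64, [232, 181, 282, 217])]
cover_grip [(0.96, [231, 219, 332, 264])]
teapot [(0.89, [413, 174, 504, 220])]
tumbler [(0.85, [375, 141, 411, 176])]
lunch_box [(0.64, [394, 268, 479, 331])]
remote [(0.93, [174, 109, 198, 165])]
side 43.64392698294779 [0.495 0.952 1.067] [-0.16442483  0.          0.          0.          0.        ]
tin_round [(0.95, [260, 264, 281, 283]), (0.69, [250, 287, 267, 318])]
tin_oblong [(0.82, [324, 320, 353, 351])]
box [(0.92, [254, 172, 338, 262])]
nest_round [(0.61, [261, 188, 292, 216])]
nest_oblong [(0.81, [257, 216, 292, 239])]
cover_grip []
teapot [(0.86, [273, 95, 308, 145])]
tumbler [(0.64, [239, 126, 265, 165])]
lunch_box [(0.75, [336, 121, 386, 167])]
remote [(0.81, [169, 276, 229, 299])]
```

View pics/top0.png

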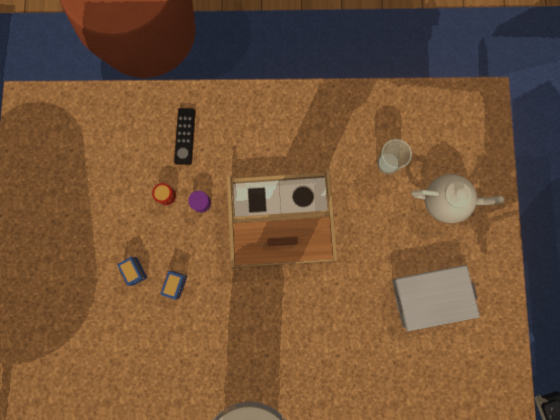

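View pics/side0.png

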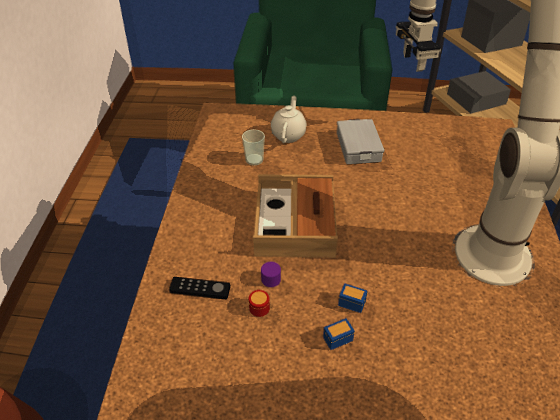

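Top view, candidates:
- **Round tin:** red with brass top at (163,193), which fits the description. The purple one at (200,201) is a look-alike.
- **Oblong tin:** the two are at (131,271) and (173,285). The leftmost, (131,271), is the one wanted; in the side view it is at (339,333).
- **Box:** the oblong pocket is at (257,200) on +y, the round pocket at (303,196) on -y, and the grip bar at (283,241).

```bash
cat > m1.py <<'E'
from h import *
import pickle
cs=pickle.load(open("c0.pkl","rb"));T,S=cs["top"],cs["side"]
def blob(c,px,f,r=22):
    x,y=px;hsv=cv2.cvtColor(c["frame"],cv2.COLOR_BGR2HSV)
    m=np.zeros(hsv.shape[:2],np.uint8);m[y-r:y+r,x-r:x+r]=f(hsv)[y-r:y+r,x-r:x+r]
    n,l,st,ce=cv2.connectedComponentsWithStats(m)
    k=1+np.argmin([np.hypot(*(ce[i]-px))-0.1*st[i,4]**.5*3 if st[i,4]>15 else 999 for i in range(1,n)])
    return ce[k],st[k,4],(l==k)
brass=lambda h:((h[...,0]>14)&(h[...,0]<26)&(h[...,1]>110)&(h[...,2]>165)).astype(np.uint8)
dark=lambda h:(h[...,2]<60).astype(np.uint8)
for n,a,b,f,z in(("round",(163,193),(259,299),brass,.045),("obl",(131,271),(340,328),brass,.045),("obl2",(173,285),(352,294),brass,.045),("nestR",(303,196),(276,203),dark,.014),("nestO",(257,200),(275,232),dark,.014),):
    pa,na,ma=blob(T,a,f);pb,nb,mb=blob(S,b,f)
    print(n,pa.round(1),na,pb.round(1),nb,"tri",tri([T,S],[pa,pb]).round(4),"onz",onz(T,[pa],z).round(4)[0],onz(S,[pb],z).round(4)[0])
    if "obl" in n:
        ys,xs=np.nonzero(ma);P=onz(T,np.c_[xs,ys],.045)[:,:2];q=P-P.mean(0);w,v=np.linalg.eigh(q.T@q);print("  long axis ang",np.arctan2(v[1,1],v[0,1]),np.sqrt(w/len(P)*12))
# top frame crop
f=T["frame"]
a=cv2.resize(f[165:305,105:245],(560,560),interpolation=cv2.INTER_CUBIC)
cv2.imwrite("pics/crop_t.png",cv2.resize(f[160:310,105:345],(800,500),interpolation=cv2.INTER_CUBIC))
E
python3 m1.py
```

```text
round [161.5 192.4] 165 [258.5 297.4] 145 tri [0.6181 0.2192 0.0456] onz [0.6189 0.2194 0.045 ] [0.6175 0.2189 0.045 ]
obl [128.6 270.8] 173 [338.9 328.3] 179 tri [0.426  0.2911 0.0455] onz [0.4266 0.2912 0.045 ] [0.4253 0.2907 0.045 ]
  long axis ang -2.6148649378927584 [0.02314783 0.04311152]
obl2 [171.3 284.7] 183 [353.3 292.2] 156 tri [0.3927 0.1864 0.0455] onz [0.3938 0.1864 0.045 ] [0.3916 0.1861 0.045 ]
  long axis ang 2.836977160094106 [0.02407958 0.04294104]
nestR [302.7 196.2] 292 [275.1 203.5] 116 tri [ 0.6115 -0.1304  0.0215] onz [ 0.6138 -0.1307  0.014 ] [ 0.6113 -0.1379  0.014 ]
nestO [256.6 199.7] 348 [274.1 232. ] 116 tri [ 0.6029 -0.015   0.0254] onz [ 0.6053 -0.0142  0.014 ] [ 0.6037 -0.0256  0.014 ]
```

View pics/crop_t.png

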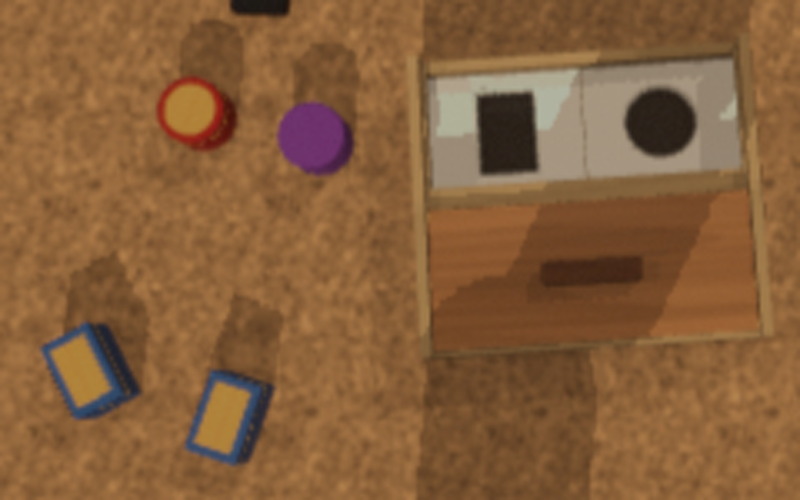

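The crop shows the red/brass round tin at crop (190,108), the purple one beside it at (315,138), and the leftmost blue tin at (80,370). That confirms the choices. Now I'll move the arm round to the left, over the box.

carry_out --targets '[[[38,-21,0,0],[38,-21,0,0],[38,-21,0,0],[38,-21,0,0],[38,-21,0,0]]]' --hand 0

```text
time: 1.6
position: [0.3491, -0.4591, 0.244]
tool_rot: [3.103, 0.487, 0.0]
contact_force: [0.4, -0.8, 0.1]
finger_gap: 0.0921
gripper_force: 0.0
```

carry_out --targets '[[[38,-21,0,0],[38,-21,0,0],[38,-21,0,0],[38,-21,0,0],[38,-21,0,0]]]'

```text
time: 2.1
position: [0.4977, -0.3009, 0.244]
tool_rot: [3.103, 0.487, 0.001]
contact_force: [1.1, -0.1, -0.7]
finger_gap: 0.0919
gripper_force: 0.0
```

carry_out --targets '[[[10,-45,0,0],[10,-45,0,0],[10,-45,0,0],[10,-45,0,0],[10,-45,0,0]]]'

```text
time: 2.6
position: [0.4749, -0.071, 0.244]
tool_rot: [3.103, 0.488, 0.001]
contact_force: [0.5, 0.5, 0.1]
finger_gap: 0.0918
gripper_force: 0.0
```

```bash
python3 - <<'E'
from h import *
s=ctrl.read_state();print({k:np.round(s[k],3).tolist() for k in("time","position","tool_rot","joint_positions")})
c=camera("wrist");print(c["fov_y"],c["position"],rot(c).round(3).tolist(),c["dist_coeffs"])
cv2.imwrite("pics/w1.png",c["frame"])
E
```

```text
{'time': 2.6, 'position': [0.475, -0.071, 0.244], 'tool_rot': [3.103, 0.488, 0.001], 'joint_positions': [0.721, 0.225, -0.71, 1.958, 0.173, 1.018, -1.327]}
59.16185238275424 [ 0.54984769 -0.04729894  0.38409916] [[0.307, -0.911, -0.276], [-0.952, -0.294, -0.09], [0.001, 0.29, -0.957]] [-0.04833024  0.          0.          0.          0.        ]
```

View pics/w1.png

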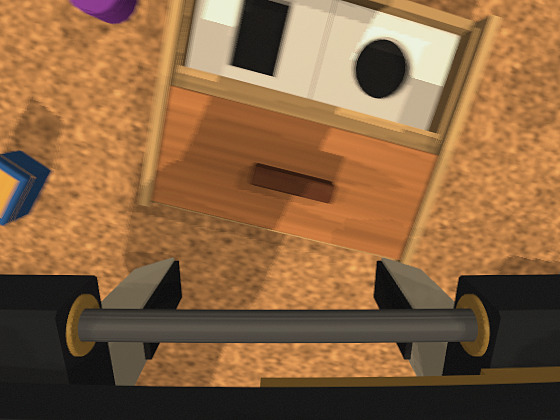

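The wrist view shows the box with the oblong pocket at (262,37) and the round pocket at (382,68), and the arm tracks its commands accurately. On to the oblong tin.

carry_out --targets '[[[0,-45,0,0],[0,-45,0,0],[0,-45,0,0],[0,-45,0,0],[0,-45,0,0]]]'

```text
time: 3.15
position: [0.4057, 0.1428, 0.2441]
tool_rot: [3.103, 0.487, 0.002]
contact_force: [0.3, 0.3, -0.1]
finger_gap: 0.0918
gripper_force: 0.0
```

carry_out --targets '[[[0,-45,0,0],[0,-45,0,0],[0,-45,0,0],[0,0,0,-0.107],[0,0,0,-0.107]]]'

```text
time: 3.65
position: [0.3638, 0.272, 0.2441]
tool_rot: [-3.029, -0.83, -0.001]
contact_force: [0.0, 0.7, -0.4]
finger_gap: 0.0917
gripper_force: 0.0
```

```bash
cat >> h.py <<'E'
def st():
    s=ctrl.read_state();print({k:np.round(s[k],3).tolist() for k in("time","position","tool_rot","joint_positions","finger_gap","gripper_force","contact_force")});return s
def toolmove(s,target,yang=None):
    r=R.from_rotvec(s["tool_rot"]).as_matrix();d=np.array(target)-np.array(s["position"])
    print("  tool mm",(r.T@d*1000).round(1),"tooly ang",np.arctan2(r[1,1],r[0,1]).round(4), "tilt",np.degrees(np.arccos(-r[2,2])).round(2))
brassf=lambda h:((h[...,0]>14)&(h[...,0]<27)&(h[...,1]>100)&(h[...,2]>150)).astype(np.uint8)
def comps(c,m,amin=150):
    n,l,s,ce=cv2.connectedComponentsWithStats(m);return [(ce[i],s[i],l==i) for i in range(1,n) if s[i,4]>amin]
def rect(c,m,z):
    ys,xs=np.nonzero(m);P=onz(c,np.c_[xs,ys],z)[:,:2];(a,b),(w,h),ang=cv2.minAreaRect((P*1000).astype(np.float32))
    return a,b,w,h,ang,P.mean(0)
E
python3 - <<'E'
from h import *
s=st();c=camera("wrist");cv2.imwrite("pics/w2.png",c["frame"])
toolmove(s,(.426,.291,.037))
hsv=cv2.cvtColor(c["frame"],cv2.COLOR_BGR2HSV)
t=trace("tin_oblong",c)
for d in t: print(d["p"],np.round(d["box"]))
# brass inside box
for d in t[:2]:
    m=cv2.dilate(d["pixels"].astype(np.uint8),np.ones((3,3)))&brassf(hsv)
    for ce,stt,mm in comps(c,m): print(ce,stt,[np.round(v,4) for v in rect(c,mm,.0455)])
    print("whole mask",int(d["pixels"].sum()))
print(proj(c,[(.426,.291,.045)]))
E
```

```text
{'time': 3.65, 'position': [0.364, 0.272, 0.244], 'tool_rot': [-3.029, -0.83, -0.001], 'joint_positions': [0.201, 0.229, -1.005, 2.008, 0.227, 1.02, -1.948], 'finger_gap': 0.092, 'gripper_force': 0.0, 'contact_force': [0.042, 0.656, -0.413]}
  tool mm [ 63.   15.5 207.1] tooly ang -1.0357 tilt 0.05
0.77 [328. 167. 407. 244.]
0.72 [542. 238. 560. 269.]
0.56 [272.  85. 319. 156.]
[369.66955153 210.40597954] [ 343  186   54   49 1271] [np.float64(393.3021), np.float64(186.6739), np.float64(26.7595), np.float64(45.3187), np.float64(72.3936), array([0.3935, 0.1867])]
whole mask 3146
whole mask 331
[[294.11428483 122.81216212]]
```

View pics/w2.png

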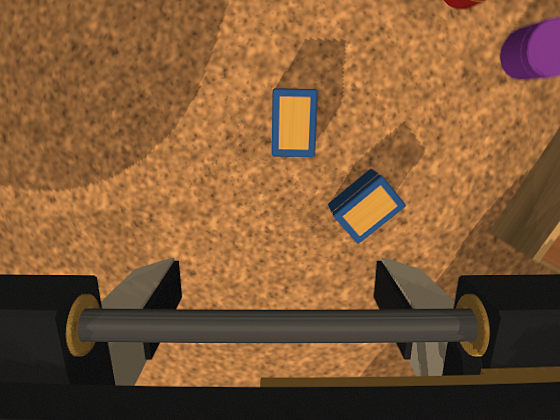

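The target tin is at (294,123), upright in the image and aligned with the jaws. The look-alike is at (368,210). I'll measure the target's brass panel more closely.

```bash
python3 - <<'E'
from h import *
s=ctrl.read_state();c=camera("wrist");hsv=cv2.cvtColor(c["frame"],cv2.COLOR_BGR2HSV)
t=trace("tin_oblong",c)
d=min(t,key=lambda d:abs(d["box"][0]-272)+abs(d["box"][1]-85))
m=d["pixels"].astype(np.uint8)&brassf(hsv)
for ce,stt,mm in comps(c,m):
    r=rect(c,mm,.0455);print(ce,stt[4],np.round(r[:5],2),r[5].round(4));toolmove(s,(r[0]/1e3,r[1]/1e3,.037))
T=camera("top");import pickle
pT=pickle.load(open("c0.pkl","rb"));print("tri wrist+side",tri([c,pT["side"]],[ce,(338.9,328.3)]).round(4))
E
```

```text
[291.46837061 122.19041534] 1565 [426.08 290.78  45.17  26.37  30.28] [0.426  0.2911]
  tool mm [ 63.4  13.4 206.8] tooly ang -1.0426 tilt 0.01
tri wrist+side [0.4257 0.2912 0.0456]
```

carry_out --targets '[[[32,7,20,0],[31,6,20,0],[0,0,40,0],[0,0,40,0],[0,0,40,0]]]' --hand 0.2

```text
time: 4.4
position: [0.4266, 0.2896, 0.0822]
tool_rot: [3.035, 0.811, 0.001]
contact_force: [0.0, 0.1, 0.2]
finger_gap: 0.0736
gripper_force: 0.0
```

carry_out --targets '[[[0,0,25,0],[0,0,22,0],[0,0,0,0],[0,0,0,0]]]'

```text
time: 4.8
position: [0.426, 0.2902, 0.0369]
tool_rot: [3.034, 0.814, -0.001]
contact_force: [-0.3, 1.0, 0.0]
finger_gap: 0.0729
gripper_force: 0.0
```

```bash
python3 - <<'E'
from h import *
s=st();toolmove(s,(.4261,.2908,.037))
E
```

```text
{'time': 4.8, 'position': [0.426, 0.29, 0.037], 'tool_rot': [3.034, 0.814, -0.001], 'joint_positions': [-0.084, 0.663, -0.709, 2.011, 0.661, 0.711, -2.258], 'finger_gap': 0.073, 'gripper_force': 0.0, 'contact_force': [-0.288, 0.993, 0.004]}
  tool mm [ 0.4 -0.5 -0.1] tooly ang -1.0464 tilt 0.03
```

carry_out --targets '[[[0,0,0,0],[0,0,0,0],[0,0,0,0],[0,0,0,0],[0,0,0,0]]]' --hand 1

```text
time: 5.3
position: [0.426, 0.2905, 0.0372]
tool_rot: [-3.034, -0.816, -0.001]
contact_force: [-0.1, -1.1, 4.0]
finger_gap: 0.0399
gripper_force: 30.0
```

carry_out --targets '[[[0,0,-30,0],[0,0,-50,0],[0,0,-50,0],[0,0,-50,0],[0,0,-30,0]]]'

```text
time: 5.8
position: [0.4263, 0.2914, 0.2504]
tool_rot: [-3.033, -0.817, -0.006]
contact_force: [0.6, 0.1, -2.0]
finger_gap: 0.0399
gripper_force: 30.0
```

carry_out --targets '[[[-8,40,0,0],[-8,40,0,0],[-8,40,0,0],[-8,40,0,0],[-8,40,0,0]]]'

```text
time: 6.3
position: [0.4916, 0.0955, 0.2468]
tool_rot: [3.033, 0.817, -0.0]
contact_force: [0.7, -0.2, -1.3]
finger_gap: 0.0398
gripper_force: 30.0
```

carry_out --targets '[[[-8,40,0,0],[-8,40,0,0],[-8,40,0,0],[0,0,0,0.11],[0,0,0,0.11]]]'

```text
time: 6.8
position: [0.5309, -0.0207, 0.2462]
tool_rot: [-3.106, -0.466, 0.002]
contact_force: [0.4, 0.8, -0.8]
finger_gap: 0.0396
gripper_force: 30.0
```

carry_out --targets '[[[0,0,0,0.11],[0,0,0,0.11],[0,0,0,0],[0,0,0,0]]]'

```text
time: 7.2
position: [0.5308, -0.0184, 0.2466]
tool_rot: [3.138, 0.14, -0.0]
contact_force: [-0.1, -0.0, -1.3]
finger_gap: 0.04
gripper_force: 30.0
```

```bash
python3 - <<'E'
from h import *
s=st();c=camera("wrist");cv2.imwrite("pics/w3.png",c["frame"])
for n in("nest_round","nest_oblong","cover_grip","tin_oblong"):
    for d in trace(n,c): print(n,round(d["p"],2),np.round(d["box"]))
hsv=cv2.cvtColor(c["frame"],cv2.COLOR_BGR2HSV)
m=(hsv[...,2]<50).astype(np.uint8)
for ce,stt,mm in comps(c,m,400):
    print(ce.round(1),stt,[np.round(v,3) for v in rect(c,mm,.014)])
E
```

```text
{'time': 7.2, 'position': [0.531, -0.018, 0.247], 'tool_rot': [3.138, 0.14, -0.0], 'joint_positions': [0.621, 0.344, -0.774, 1.837, 0.273, 1.069, -1.738], 'finger_gap': 0.04, 'gripper_force': 29.988, 'contact_force': [-0.099, -0.021, -1.306]}
nest_round 0.83 [339.  64. 468. 162.]
nest_round 0.2 [529. 338. 540. 379.]
nest_oblong 0.81 [218.  59. 345. 158.]
cover_grip 0.78 [214. 182. 479. 276.]
tin_oblong 0.94 [ 54. 251. 115. 302.]
tin_oblong 0.85 [225. 208. 327. 367.]
[280.1 109.8] [ 258   77   46   68 2903] [np.float64(603.648), np.float64(-15.216), np.float64(63.131), np.float64(43.03), np.float64(4.342), array([ 0.605, -0.015])]
[399.8 113.9] [ 375   87   51   55 2135] [np.float64(611.688), np.float64(-132.358), np.float64(50.714), np.float64(49.21), np.float64(23.653), array([ 0.612, -0.132])]
[213.5 372.2] [    0   275   560   145 32945] [np.float64(321.873), np.float64(-41.011), np.float64(214.403), np.float64(747.338), np.float64(5.1), array([0.287, 0.035])]
[432.7 323.9] [  354   275   206   102 12111] [np.float64(379.783), np.float64(-246.355), np.float64(135.737), np.float64(238.825), np.float64(5.402), array([ 0.381, -0.216])]
```

View pics/w3.png

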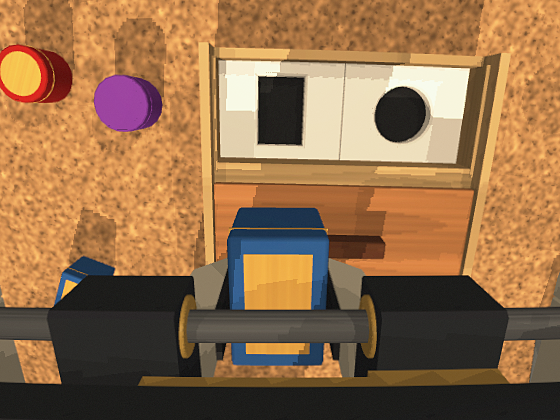

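Oblong pocket centre is at px (280,110), world (0.6036, -0.0152), yaw about 0.075. The tin is held straight in the jaws.

carry_out --targets '[[[36,2,0,0.007],[37,2,0,0.007],[0,0,45,0],[0,0,45,0],[0,0,40,0]]]'

```text
time: 7.95
position: [0.604, -0.0167, 0.1147]
tool_rot: [-3.139, -0.113, 0.001]
contact_force: [0.4, -1.4, -1.2]
finger_gap: 0.0397
gripper_force: 30.0
```

carry_out --targets '[[[0,0,10,0],[0,0,10,0],[0,0,0,0]]]'

```text
time: 8.25
position: [0.6046, -0.0164, 0.0971]
tool_rot: [-3.139, -0.113, -0.001]
contact_force: [-0.1, 0.8, -1.4]
finger_gap: 0.0397
gripper_force: 30.0
```

```bash
python3 - <<'E'
from h import *
s=st();toolmove(s,(.6037,-.0155,.051))
c=camera("side");cv2.imwrite("pics/s1.png",cv2.resize(c["frame"][150:290,220:360],(560,560),interpolation=cv2.INTER_CUBIC))
import pickle
cs=pickle.load(open("c0.pkl","rb"));T=cs["top"];print(proj(T,[(.6036,-.0152,.014)]), "vs 256.6,199.7")
E
```

```text
{'time': 8.25, 'position': [0.605, -0.016, 0.097], 'tool_rot': [-3.139, -0.113, -0.001], 'joint_positions': [0.455, 0.654, -0.639, 1.771, 0.49, 0.88, -1.904], 'finger_gap': 0.04, 'gripper_force': 29.988, 'contact_force': [-0.081, 0.781, -1.381]}
  tool mm [-0.8 -1.  46.1] tooly ang -1.4988 tilt 0.03
[[256.97936028 200.31487523]] vs 256.6,199.7
```

carry_out --targets '[[[-0.5,-1,8,0],[0,0,10,0],[0,0,8,0],[0,0,5,0],[0,0,3,0]]]'

```text
time: 8.8
position: [0.6032, -0.0157, 0.062]
tool_rot: [-3.14, -0.113, 0.001]
contact_force: [0.0, -0.6, -1.2]
finger_gap: 0.0396
gripper_force: 30.0
```

carry_out --targets '[[[0,0,3,0],[0,0,3,0],[0,0,0,0]]]'

```text
time: 9.1
position: [0.6034, -0.0156, 0.0564]
tool_rot: [-3.14, -0.113, 0.001]
contact_force: [0.3, 0.1, -1.1]
finger_gap: 0.0397
gripper_force: 30.0
```

In the pocket with no contact force. The last few millimetres:

carry_out --targets '[[[0,0,2,0],[0,0,2,0],[0,0,1,0],[0,0,0,0],[0,0,0,0]]]'

```text
time: 9.6
position: [0.6036, -0.0156, 0.0517]
tool_rot: [3.14, 0.113, 0.0]
contact_force: [0.4, 0.1, -0.7]
finger_gap: 0.0398
gripper_force: 30.0
```

carry_out --targets '[[[0,0,0.5,0],[0,0,0,0],[0,0,0,0]]]'

```text
time: 9.9
position: [0.6036, -0.0156, 0.0513]
tool_rot: [3.14, 0.113, 0.0]
contact_force: [-0.7, 0.1, -0.9]
finger_gap: 0.0397
gripper_force: 30.0
```

carry_out --targets '[[[0,0,0.5,0],[0,0,0.5,0],[0,0,0,0],[0,0,0,0]]]'

```text
time: 10.3
position: [0.6036, -0.0156, 0.0512]
tool_rot: [3.139, 0.113, 0.0]
contact_force: [-3.6, -0.8, 7.4]
finger_gap: 0.0397
gripper_force: 30.0
```

carry_out --targets '[[[0,0,0,0],[0,0,0,0],[0,0,0,0],[0,0,0,0],[0,0,0,0]]]' --hand 0.4

```text
time: 10.8
position: [0.6036, -0.0156, 0.0501]
tool_rot: [-3.14, -0.113, 0.0]
contact_force: [0.6, 0.3, -0.1]
finger_gap: 0.0548
gripper_force: 0.0
```

carry_out --targets '[[[0,0,-15,0],[0,0,-40,0],[0,0,-50,0],[0,0,-50,0],[0,0,-40,0]]]'

```text
time: 11.3
position: [0.6042, -0.015, 0.2495]
tool_rot: [3.139, 0.114, 0.005]
contact_force: [0.1, -0.1, 0.0]
finger_gap: 0.0552
gripper_force: 0.0
```

carry_out --targets '[[[-9,-45,0,0],[-9,-45,0,0],[-9,-45,0,0],[-9,-45,0,0],[-9,-45,0,0]]]' --hand 0.3

```text
time: 11.8
position: [0.5419, 0.2073, 0.2466]
tool_rot: [3.14, 0.113, 0.002]
contact_force: [1.2, 1.5, -0.4]
finger_gap: 0.0642
gripper_force: 0.0
```

carry_out --targets '[[[0,0,0,0],[0,0,0,0],[0,0,0,0]]]'

```text
time: 12.1
position: [0.543, 0.2044, 0.2457]
tool_rot: [3.139, 0.111, 0.001]
contact_force: [0.1, -0.5, 0.2]
finger_gap: 0.0641
gripper_force: 0.0
```

```bash
python3 - <<'E'
from h import *
s=st();c=camera("wrist");cv2.imwrite("pics/w4.png",c["frame"])
hsv=cv2.cvtColor(c["frame"],cv2.COLOR_BGR2HSV)
for d in trace("tin_round",c):
    px=d["pixels"];h=np.median(hsv[px],0);print(round(d["p"],2),np.round(d["box"]),h)
    m=cv2.dilate(px.astype(np.uint8),np.ones((3,3)))&brassf(hsv)
    for ce,t,mm in comps(c,m):
        r=rect(c,mm,.0455);print(" brass",ce.round(1),t[4],np.round(r[:5],1),r[5].round(4))
        toolmove(s,(r[5][0],r[5][1],.037))
        import pickle;S=pickle.load(open("c0.pkl","rb"))["side"];print(" tri",tri([c,S],[ce,(258.5,297.4)]).round(4))
m=((hsv[...,0]>125)&(hsv[...,0]<165)&(hsv[...,1]>80)&(hsv[...,2]>90)).astype(np.uint8)
for ce,t,mm in comps(c,m): r=rect(c,mm,.045);print("purple",ce.round(1),np.round(r[:5],1))
E
```

```text
{'time': 12.1, 'position': [0.543, 0.204, 0.246], 'tool_rot': [3.139, 0.111, 0.001], 'joint_positions': [0.2, 0.451, -0.794, 1.721, 0.354, 1.119, -2.201], 'finger_gap': 0.064, 'gripper_force': 0.0, 'contact_force': [0.115, -0.47, 0.231]}
0.93 [332. 106. 390. 165.] [149. 149. 142.]
purple [363.3 137.1] [598.9 128.8  49.2  48.5  72.6]
```

View pics/w4.png

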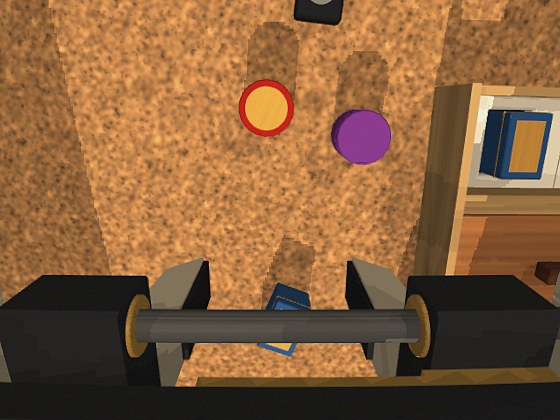

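The red/brass tin is at (266,108), the purple one at (361,137). The network missed the red one, so I'll measure it by colour.

```bash
python3 - <<'E'
from h import *
import pickle
s=ctrl.read_state();c=camera("wrist");hsv=cv2.cvtColor(c["frame"],cv2.COLOR_BGR2HSV)
m=((hsv[...,0]<8)|(hsv[...,0]>172))&(hsv[...,1]>170)&(hsv[...,2]>90)
m[:, :225]=0;m[:,310:]=0;m[:70]=0;m[150:]=0
ct=max(cv2.findContours(m.astype(np.uint8),0,cv2.CHAIN_APPROX_NONE)[0],key=cv2.contourArea).reshape(-1,2)
P=onz(c,ct,.045)[:,:2]*1000;print("ring",cv2.minEnclosingCircle(P.astype(np.float32)),cv2.fitEllipse(P.astype(np.float32)))
f=m*0;x=brassf(hsv);k=np.zeros_like(x);cv2.fillPoly(k,[ct.astype(np.int32)],1);k=cv2.erode(k,np.ones((5,5)))&x
for ce,t,mm in comps(c,k):
    r=rect(c,mm,.0455);print(ce.round(1),t[4],np.round(r[:5],1),r[5].round(4))
    print("tri",tri([c,pickle.load(open("c0.pkl","rb"))["side"]],[ce,(258.5,297.4)]).round(4))
    toolmove(s,(r[5][0],r[5][1],.037))
E
```

```text
ring ((618.2853393554688, 219.37432861328125), 24.8945255279541) ((618.2201538085938, 219.27401733398438), (48.329978942871094, 48.51760482788086), 107.89234924316406)
[264.9 107.9] 1438 [618.2 219.2  36.   37.2   3.9] [0.6184 0.2193]
tri [0.6179 0.2192 0.0455]
  tool mm [ 76.  -10.5 208.3] tooly ang -1.5017 tilt 0.05
```

carry_out --targets '[[[38,-5,10,0],[38,-5,10,0],[0,0,45,0],[0,0,45,0],[0,0,40,0]]]'

```text
time: 12.75
position: [0.6179, 0.2192, 0.0929]
tool_rot: [3.139, 0.109, -0.002]
contact_force: [0.1, -0.2, 0.1]
finger_gap: 0.0643
gripper_force: 0.0
```

carry_out --targets '[[[0,0,0,0],[0,0,0,0]]]'

```text
time: 12.95
position: [0.6178, 0.2202, 0.0953]
tool_rot: [3.14, 0.111, -0.002]
contact_force: [1.0, -0.1, 0.4]
finger_gap: 0.0645
gripper_force: 0.0
```

```bash
python3 - <<'E'
from h import *
s=st();toolmove(s,(.6182,.2193,.037))
E
```

```text
{'time': 12.95, 'position': [0.618, 0.22, 0.095], 'tool_rot': [3.14, 0.111, -0.002], 'joint_positions': [0.074, 0.743, -0.665, 1.633, 0.536, 0.956, -2.28], 'finger_gap': 0.064, 'gripper_force': 0.0, 'contact_force': [1.014, -0.081, 0.416]}
  tool mm [ 0.5  1.  58.3] tooly ang -1.5003 tilt 0.08
```

carry_out --targets '[[[0.5,1,25,0],[0,0,20,0],[0,0,13,0],[0,0,0,0],[0,0,0,0]]]'

```text
time: 13.45
position: [0.6185, 0.2204, 0.0378]
tool_rot: [-3.139, -0.113, -0.001]
contact_force: [-0.0, -0.6, -0.8]
finger_gap: 0.0643
gripper_force: 0.0
```

carry_out --targets '[[[0,0,0,0],[0,0,0,0],[0,0,0,0],[0,0,0,0],[0,0,0,0]]]' --hand 1

```text
time: 13.95
position: [0.6189, 0.2203, 0.0382]
tool_rot: [-3.139, -0.113, -0.002]
contact_force: [-1.2, -0.2, 5.4]
finger_gap: 0.049
gripper_force: 30.0
```

carry_out --targets '[[[0,0,-30,0],[0,0,-50,0],[0,0,-50,0],[0,0,-50,0],[0,0,-30,0]]]'

```text
time: 14.45
position: [0.6191, 0.2209, 0.2514]
tool_rot: [-3.138, -0.113, -0.006]
contact_force: [0.2, -0.3, -0.4]
finger_gap: 0.0491
gripper_force: 30.0
```

carry_out --targets '[[[-13,43,0,0],[-13,43,0,0],[-13,43,0,0],[-13,43,0,0],[-13,43,0,0]]]'

```text
time: 14.95
position: [0.5677, -0.0009, 0.2468]
tool_rot: [3.139, 0.113, -0.001]
contact_force: [0.6, -0.3, -0.9]
finger_gap: 0.0495
gripper_force: 30.0
```

carry_out --targets '[[[-13,43,0,0],[-13,43,0,0],[-13,43,0,0],[0,0,0,0],[0,0,0,0]]]'

```text
time: 15.45
position: [0.5383, -0.1322, 0.2467]
tool_rot: [-3.14, -0.107, 0.002]
contact_force: [1.0, 0.7, -2.0]
finger_gap: 0.0497
gripper_force: 30.0
```

```bash
python3 - <<'E'
from h import *
s=st();c=camera("wrist");cv2.imwrite("pics/w5.png",c["frame"])
hsv=cv2.cvtColor(c["frame"],cv2.COLOR_BGR2HSV)
for n in ("nest_round","tin_round","tin_oblong"): print(n,[(round(d["p"],2),np.round(d["box"]).tolist()) for d in search_frame(n,c)])
m=(hsv[...,2]<50).astype(np.uint8);m[200:]=0
for ce,stt,mm in comps(c,m,800):
    r=rect(c,mm,.014);print(ce.round(1),stt,[np.round(v,3) for v in r])
    ct=max(cv2.findContours(mm.astype(np.uint8),0,cv2.CHAIN_APPROX_NONE)[0],key=len).reshape(-1,2)
    print(cv2.fitEllipse((onz(c,ct,.014)[:,:2]*1000).astype(np.float32)))
    toolmove(s,(r[5][0],r[5][1],.051))
m=brassf(hsv);m[200:]=0
print(c["position"])
E
```

```text
{'time': 15.45, 'position': [0.538, -0.132, 0.247], 'tool_rot': [-3.14, -0.107, 0.002], 'joint_positions': [0.79, 0.386, -0.748, 1.783, 0.293, 1.089, -1.563], 'finger_gap': 0.05, 'gripper_force': 30.0, 'contact_force': [0.976, 0.744, -2.013]}
nest_round [(0.81, [217.0, 61.0, 344.0, 159.0]), (0.21, [122.0, 75.0, 181.0, 149.0])]
tin_round [(0.92, [3.0, 82.0, 51.0, 137.0]), (0.83, [221.0, 219.0, 339.0, 354.0])]
tin_oblong [(0.85, [1.0, 260.0, 22.0, 304.0]), (0.64, [121.0, 75.0, 181.0, 148.0])]
[280.3 110.2] [ 254   83   54   56 2354] [np.float64(611.084), np.float64(-130.81), np.float64(51.838), np.float64(51.652), np.float64(3.934), array([ 0.612, -0.131])]
((611.4010009765625, -130.6006317138672), (51.50129699707031, 51.58424377441406), 92.62461853027344)
  tool mm [ 73.6   3.4 195.6] tooly ang -1.5029 tilt 0.06
[ 0.61709421 -0.12750039  0.38669032]
```

View pics/w5.png

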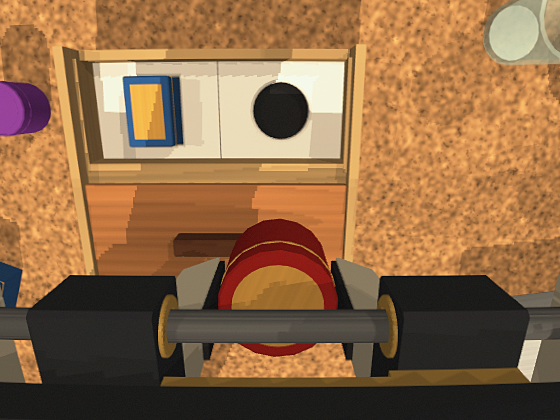

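The round pocket is at (280,110), world (0.6113, -0.1307). The oblong tin sits in its nest at (150,110). The red tin is held upright.

carry_out --targets '[[[37,2,0,0],[37,2,0,0],[0,0,45,0],[0,0,45,0],[0,0,40,0]]]'

```text
time: 16.15
position: [0.6134, -0.1272, 0.1152]
tool_rot: [-3.139, -0.117, 0.001]
contact_force: [1.1, -0.1, -0.4]
finger_gap: 0.0497
gripper_force: 30.0
```

carry_out --targets '[[[0,0,10,0],[0,0,10,0],[0,0,0,0],[0,0,0,0]]]'

```text
time: 16.55
position: [0.6149, -0.129, 0.0993]
tool_rot: [3.139, 0.113, 0.005]
contact_force: [1.0, 0.7, -0.6]
finger_gap: 0.0492
gripper_force: 30.0
```

```bash
python3 - <<'E'
from h import *
s=st();toolmove(s,(.6117,-.1307,.052))
E
```

```text
{'time': 16.55, 'position': [0.615, -0.129, 0.099], 'tool_rot': [3.139, 0.113, 0.005], 'joint_positions': [0.618, 0.682, -0.631, 1.712, 0.492, 0.908, -1.714], 'finger_gap': 0.049, 'gripper_force': 30.0, 'contact_force': [1.011, 0.73, -0.568]}
  tool mm [-3.4  1.4 47.3] tooly ang -1.4987 tilt 0.19
```

carry_out --targets '[[[0,0,0,0],[0,0,0,0]]]'

```text
time: 16.75
position: [0.6143, -0.1295, 0.0989]
tool_rot: [3.139, 0.112, 0.004]
contact_force: [-0.4, 0.4, -1.9]
finger_gap: 0.0496
gripper_force: 30.0
```

carry_out --targets '[[[0,0,0,0],[0,0,0,0]]]'

```text
time: 16.95
position: [0.6134, -0.1294, 0.0977]
tool_rot: [3.139, 0.112, 0.001]
contact_force: [-0.2, 0.1, -1.5]
finger_gap: 0.0495
gripper_force: 30.0
```

```bash
python3 - <<'E'
from h import *
s=st();toolmove(s,(.6117,-.1307,.052))
E
```

```text
{'time': 16.95, 'position': [0.613, -0.129, 0.098], 'tool_rot': [3.139, 0.112, 0.001], 'joint_positions': [0.618, 0.684, -0.63, 1.713, 0.492, 0.907, -1.714], 'finger_gap': 0.05, 'gripper_force': 30.0, 'contact_force': [-0.22, 0.123, -1.532]}
  tool mm [-1.8  1.2 45.7] tooly ang -1.4992 tilt 0.04
```

carry_out --targets '[[[-1,1.2,8,0],[0,0,5,0],[0,0,0,0],[0,0,0,0],[0,0,0,0]]]'

```text
time: 17.45
position: [0.6125, -0.1303, 0.0842]
tool_rot: [-3.139, -0.113, -0.0]
contact_force: [-0.1, -0.3, -1.2]
finger_gap: 0.0493
gripper_force: 30.0
```

```bash
python3 - <<'E'
from h import *
s=st();toolmove(s,(.6117,-.1307,.052))
E
```

```text
{'time': 17.45, 'position': [0.612, -0.13, 0.084], 'tool_rot': [-3.139, -0.113, -0.0], 'joint_positions': [0.613, 0.7, -0.62, 1.72, 0.504, 0.886, -1.721], 'finger_gap': 0.049, 'gripper_force': 30.0, 'contact_force': [-0.141, -0.25, -1.196]}
  tool mm [-0.8  0.3 32.2] tooly ang -1.4989 tilt 0.01
```

carry_out --targets '[[[-0.6,0.3,8,0],[0,0,6,0],[0,0,4,0],[0,0,3,0],[0,0,3,0]]]'

```text
time: 17.95
position: [0.6117, -0.1307, 0.0598]
tool_rot: [-3.139, -0.113, 0.0]
contact_force: [0.3, -0.3, -0.9]
finger_gap: 0.0496
gripper_force: 30.0
```

carry_out --targets '[[[0,0,3,0],[0,0,2,0],[0,0,1,0],[0,0,0,0],[0,0,0,0]]]'

```text
time: 18.45
position: [0.6119, -0.1308, 0.0544]
tool_rot: [3.139, 0.113, 0.0]
contact_force: [0.3, -0.1, -1.0]
finger_gap: 0.0495
gripper_force: 30.0
```

carry_out --targets '[[[0,0,1,0],[0,0,0.5,0],[0,0,0.5,0],[0,0,0,0]]]'

```text
time: 18.85
position: [0.6118, -0.1309, 0.0523]
tool_rot: [3.139, 0.113, 0.0]
contact_force: [0.1, -0.3, -0.6]
finger_gap: 0.0493
gripper_force: 30.0
```

carry_out --targets '[[[0,0,0.5,0],[0,0,0.5,0],[0,0,0,0],[0,0,0,0]]]'

```text
time: 19.25
position: [0.6118, -0.1308, 0.0522]
tool_rot: [3.139, 0.113, -0.0]
contact_force: [-4.0, 1.3, 6.7]
finger_gap: 0.0491
gripper_force: 30.0
```

carry_out --targets '[[[0,0,0,0],[0,0,0,0],[0,0,0,0],[0,0,0,0],[0,0,0,0]]]' --hand 0.32

```text
time: 19.75
position: [0.6118, -0.1308, 0.0511]
tool_rot: [-3.139, -0.113, 0.0]
contact_force: [0.3, 0.2, -0.1]
finger_gap: 0.0625
gripper_force: 0.0
```

carry_out --targets '[[[0,0,-15,0],[0,0,-35,0],[0,0,-45,0],[0,0,-45,0],[0,0,-40,0]]]'

```text
time: 20.25
position: [0.6121, -0.1304, 0.2348]
tool_rot: [3.139, 0.114, 0.003]
contact_force: [1.5, 0.7, 0.2]
finger_gap: 0.0623
gripper_force: 0.0
```

carry_out --targets '[[[-42,-15,0,0],[-42,-15,0,0],[-42,-15,0,0],[-42,-15,0,0],[0,0,0,0]]]' --hand 1

```text
time: 20.75
position: [0.4332, -0.0815, 0.2306]
tool_rot: [3.136, 0.116, -0.011]
contact_force: [0.6, -1.5, 0.5]
finger_gap: 0.0272
gripper_force: 0.0
```

carry_out --targets '[[[0,0,0,0],[0,0,0,0],[0,0,0,0],[0,0,0,0]]]'

```text
time: 21.15
position: [0.4409, -0.0829, 0.2314]
tool_rot: [-3.139, -0.113, -0.001]
contact_force: [0.1, 0.9, 0.4]
finger_gap: 0.0007
gripper_force: 0.0
```

```bash
python3 - <<'E'
from h import *
s=st();W=camera("wrist");S=camera("side");T=camera("top");cv2.imwrite("pics/w6.png",W["frame"])
def near(c,P,f,r,amin):
    p=proj(c,[P])[0].astype(int);hsv=cv2.cvtColor(c["frame"],cv2.COLOR_BGR2HSV);m=f(hsv).astype(np.uint8);k=m*0
    y0,x0=max(p[1]-r,0),max(p[0]-r,0);k[y0:p[1]+r,x0:p[0]+r]=m[y0:p[1]+r,x0:p[0]+r]
    L=comps(c,k,amin);return max(L,key=lambda a:a[1][4]) if L else None
for n,P in(("obl",(.6036,-.0155,.059)),("round",(.6113,-.1308,.059))):
    q=[(k,near(c,P,brassf,r,40)) for k,c,r in(("W",W,45),("S",S,16),("T",T,16))]
    print(n,[(k,b[0].round(1).tolist(),int(b[1][4])) if b else (k,None) for k,b in q])
    ok=[({"W":W,"S":S,"T":T}[k],b[0]) for k,b in q if b]
    if len(ok)>1: print("  tri",tri(*zip(*ok)).round(4))
for d in trace("cover_grip",W): print("cover",round(d["p"],2),np.round(d["box"]))
E
```

```text
{'time': 21.15, 'position': [0.441, -0.083, 0.231], 'tool_rot': [-3.139, -0.113, -0.001], 'joint_positions': [0.88, 0.195, -0.828, 2.037, 0.172, 0.978, -1.533], 'finger_gap': 0.001, 'gripper_force': 0.0, 'contact_force': [0.132, 0.871, 0.44]}
obl [('W', [205.3, 8.5], 622), ('S', [270.4, 235.8], 80), ('T', None)]
  tri [ 0.6048 -0.009   0.0135]
round [('W', [356.1, 5.2], 425), ('S', [275.3, 193.7], 81), ('T', [303.1, 193.9], 176)]
  tri [ 0.6068 -0.1321  0.0569]
cover 0.88 [131.  70. 431. 195.]
```

View pics/w6.png

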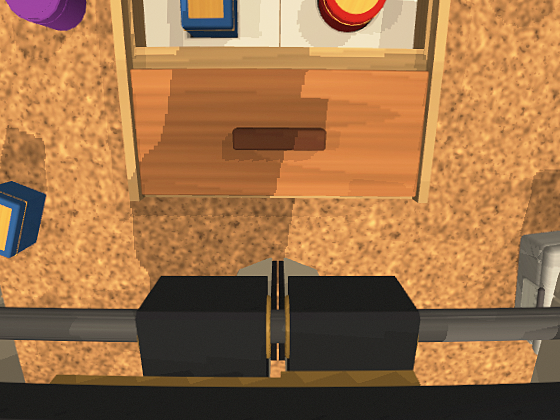

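The bar is at px (232–326, 127–151), and both tins are in their nests at (208,8) and (352,5). I'll locate the bar.

```bash
python3 - <<'E'
from h import *
s=ctrl.read_state();c=camera("wrist");T=camera("top")
print("corners top",onz(c,[(233,128),(326,128),(326,142),(233,142),(279,150)],.092).round(4).tolist())
print("top cam",onz(T,[(282.5,240.5)],.092).round(4))
B=np.array([.6075,-.073]);u=np.array([np.cos(.07),np.sin(.07)])
for o in(.105,.110,.115):
    g=B-o*u; h=[np.r_[g+u*a+np.array([-u[1],u[0]])*b,.092] for a in(-.008,.008) for b in(-.035,.035)]
    print(o,g.round(4),proj(c,h).round(0).tolist())
for o in(.16,): g=B-o*u;toolmove(s,(*g,.095))
E
```

```text
corners top [[0.4999, -0.0462, 0.092], [0.5049, -0.1146, 0.092], [0.4947, -0.1157, 0.092], [0.4897, -0.0466, 0.092], [0.4862, -0.0812, 0.092]]
top cam [[ 0.4961 -0.0812  0.092 ]]
0.105 [ 0.5028 -0.0803] [[327.0, 139.0], [232.0, 138.0], [327.0, 116.0], [232.0, 116.0]]
0.11 [ 0.4978 -0.0807] [[326.0, 145.0], [233.0, 145.0], [327.0, 123.0], [232.0, 123.0]]
0.115 [ 0.4928 -0.081 ] [[326.0, 152.0], [233.0, 152.0], [327.0, 130.0], [232.0, 130.0]]
  tool mm [  7.7   2.  136. ] tooly ang -1.4988 tilt 0.05
```

carry_out --targets '[[[4,1,40,0],[3,1,40,0],[0,0,35,0],[0,0,20,0],[0,0,0,0]]]'

```text
time: 21.95
position: [0.4447, -0.0839, 0.0937]
tool_rot: [-3.137, -0.113, 0.009]
contact_force: [-0.6, 0.9, -0.1]
finger_gap: 0.0006
gripper_force: 0.0
```

carry_out --targets '[[[10,0,0,0],[10,0,0,0],[5,0,0,0],[5,0,0,0],[5,0,0,0]]]'

```text
time: 22.45
position: [0.4822, -0.0823, 0.0967]
tool_rot: [3.139, 0.112, -0.0]
contact_force: [-1.4, -0.3, 1.7]
finger_gap: 0.0004
gripper_force: 0.9
```

carry_out --targets '[[[10,0,0,0],[10,0,0,0],[10,0,0,0],[10,0,0,0],[10,0,0,0]]]'

```text
time: 22.95
position: [0.5327, -0.0786, 0.0961]
tool_rot: [3.139, 0.112, -0.0]
contact_force: [-1.4, -2.1, 1.0]
finger_gap: 0.0006
gripper_force: 0.9
```

```bash
python3 - <<'E'
from h import *
s=st();toolmove(s,(.5895,-.0743,.096))
E
```

```text
{'time': 22.95, 'position': [0.533, -0.079, 0.096], 'tool_rot': [3.139, 0.112, -0.0], 'joint_positions': [0.623, 0.563, -0.666, 1.938, 0.477, 0.802, -1.807], 'finger_gap': 0.001, 'gripper_force': 0.945, 'contact_force': [-1.397, -2.073, 0.984]}
  tool mm [57.  -0.2  0.1] tooly ang -1.4993 tilt 0.01
```

Contact force is about 1.5–2 N, as expected for pushing the cover. Carry on to the stop.

carry_out --targets '[[[10,0,0,0],[10,0,0,0],[10,0,0,0],[10,0,0,0],[5,0,0,0]]]'

```text
time: 23.45
position: [0.5779, -0.0748, 0.0963]
tool_rot: [-3.139, -0.113, -0.001]
contact_force: [-2.2, -1.2, 0.4]
finger_gap: 0.0004
gripper_force: 0.8
```

carry_out --targets '[[[3,0,0,0],[3,0,0,0],[2,0,0,0],[0,0,0,0]]]'

```text
time: 23.85
position: [0.585, -0.0743, 0.0963]
tool_rot: [-3.139, -0.113, -0.001]
contact_force: [-0.4, -0.9, 0.5]
finger_gap: 0.0006
gripper_force: 0.2
```

carry_out --targets '[[[2,0,0,0],[2,0,0,0],[0,0,0,0]]]'

```text
time: 24.15
position: [0.5885, -0.0741, 0.0962]
tool_rot: [-3.139, -0.113, 0.001]
contact_force: [-2.3, 0.7, 2.2]
finger_gap: 0.0006
gripper_force: 1.2
```

carry_out --targets '[[[1,0,0,0],[1,0,0,0],[0,0,0,0]]]'

```text
time: 24.45
position: [0.5886, -0.0741, 0.096]
tool_rot: [3.139, 0.113, -0.007]
contact_force: [-7.9, -0.0, 5.7]
finger_gap: 0.0004
gripper_force: 4.0
```

carry_out --targets '[[[1,0,0,0],[1,0,0,0],[0,0,0,0]]]'

```text
time: 24.75
position: [0.5887, -0.0741, 0.0957]
tool_rot: [3.139, 0.113, -0.013]
contact_force: [-12.8, -1.1, 10.3]
finger_gap: 0.0004
gripper_force: 6.5
```

At the stop, where I expected it. Back off, lift and check.

carry_out --targets '[[[-5,0,0,0],[-10,0,0,0],[0,0,-40,0],[0,0,-50,0],[0,0,-50,0]]]'

```text
time: 25.25
position: [0.5773, -0.0751, 0.2375]
tool_rot: [-3.139, -0.113, -0.0]
contact_force: [1.1, -0.7, 0.6]
finger_gap: 0.0006
gripper_force: 0.0
```

carry_out --targets '[[[-45,0,0,0],[-45,0,0,0],[-45,0,0,0],[0,0,0,0],[0,0,0,0]]]'

```text
time: 25.75
position: [0.4426, -0.0857, 0.2367]
tool_rot: [3.137, 0.11, 0.003]
contact_force: [0.2, -0.2, 0.2]
finger_gap: 0.0006
gripper_force: 0.0
```

```bash
python3 - <<'E'
from h import *
s=st();T=camera("top");S=camera("side")
a=cv2.resize(T["frame"][100:340,100:540],(550,300));b=cv2.resize(S["frame"][80:360,150:400],(250,280))
o=np.zeros((600,800,3),np.uint8);o[:300,:550]=a;o[:280,550:]=b
o[300:600,:400]=cv2.resize(T["frame"][165:270,215:355],(400,300),interpolation=cv2.INTER_CUBIC)
o[300:600,400:]=cv2.resize(S["frame"][165:270,230:370],(400,300),interpolation=cv2.INTER_CUBIC)
cv2.imwrite("pics/end.png",o)
for d in trace("cover_grip",T): print(d["p"],d["box"])
E
```

```text
{'time': 25.75, 'position': [0.443, -0.086, 0.237], 'tool_rot': [3.137, 0.11, 0.003], 'joint_positions': [0.885, 0.19, -0.828, 2.028, 0.171, 0.989, -1.529], 'finger_gap': 0.001, 'gripper_force': 0.0, 'contact_force': [0.166, -0.217, 0.171]}
0.87 [230.4, 173.9, 328.1, 218.9]
```

View pics/end.png

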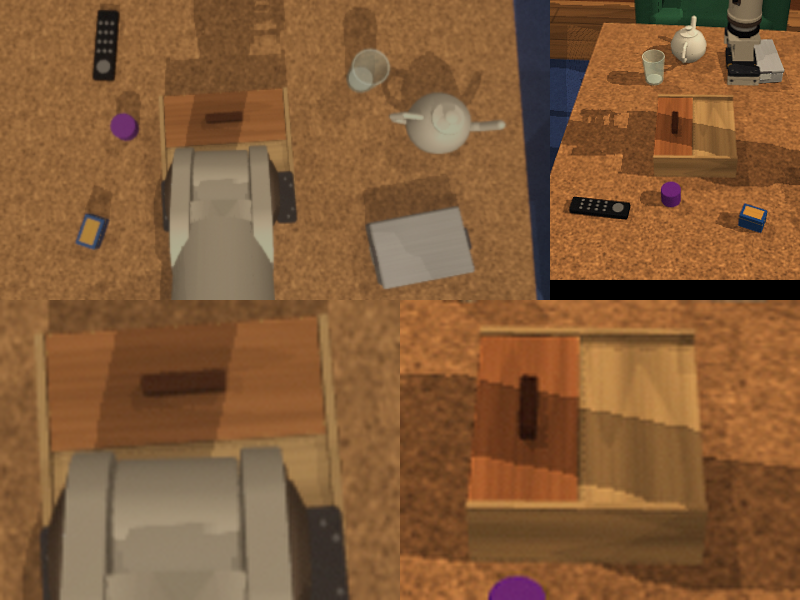

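The cover is flush with the far wall over both nests (bar at about (183,383) in the lower-left panel, over the box's middle). The bystanders have not moved.

```bash
python3 -c "
from workcell import ctrl;print(ctrl.job_done())"
```

```text
the job is handed in; nothing more can be done
None
```

Both tins are upright in their matching nests, the cover is slid fully shut to its stop, and the job was handed in at about 26 s with the other items left where they were.

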